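# Set and lock the bin stop with its grip sleeve

### The job

Push the long black grip sleeve fully down over the upright spigot on the bin stop's cam lever. Then, with the sleeve as the handle, draw the sprung leg out until its pointer stands at the mark tab, and while holding it there slide the cam lever across, towards the pointer side, until it is fully closed against its lug. Finish while still gripping the sleeve, fully down on the spigot, and holding the leg on the mark; do not shift the bottles, jar, cap or other rings.

Things in the scene. Friction and masses are not known exactly. Their poses are not given: they have to be found in the camera images.
- sleeve_centre (a point): centre (half-way up) of the hand-grip sleeve: the only long black plastic tube, 28 mm outside diameter, 19 mm bore, 80 mm long, open at both ends (either end may go down), 60 g or so, standing upright on the table among two lower black rings at the start
- sleeve: the same sleeve; this origin is the centre of its lower end, z along the tube
- spigot_foot (a point): centre of the foot of the upright steel spigot on the cam lever, where the sleeve's lower end rests when fully down (about 54 mm above the table; sleeve centre then 40 mm above this point). The spigot is 15 mm in diameter and 46 mm high, its top 10 mm tapering to 8 mm. Axes: z up, y the way the leg draws out, x the way the cam lever closes. Nothing within 70 mm of the spigot is higher than this point, apart from the mark tab and stop lug, which are at most 8 mm higher
- pointer_tip (a point): tip of the small black pointer bar (4 mm wide, 12 mm long along x) at the +x end of the leg's carriage, about 53 mm above the table; it moves with the leg. Axes as for the spigot
- mark_top (a point): top centre of the length mark, an upright dark steel tab 10 mm wide along the rail and 8 mm thick, standing on the shelf beside the rail; its top is 61 mm above the table. y is the way the leg draws out; the pointer passes just beside it (about 3 mm clear) and is on the mark when this point and the pointer tip have the same y in these axes. The tab stands 60 to 110 mm along from the pointer's start
- stop_leg (a joint): how far the leg is drawn out, m: 0 drawn in, 0.14 at most. A spring draws it in with 3 N at 0 rising to about 6.5 N at 0.11, friction 1 N; it runs back whenever it is not held, the cam lever does not stop it. The leg is a steel bar in a fixed grey and aluminium rail 260 mm long; its outer end has an upright stop plate. The leg carries the cam lever and its spigot, so pulling these along the rail draws out the leg
- cam_lever (a joint): position of the cam lever, m: 0 open, 0.035 closed against the lug on the leg's carriage. The lever is a dark steel slide plate 52 by 30 mm on top of the leg's carriage that moves level, square to the rail, along the x of spigot_foot; friction 4 N, stays where it is left; the spigot stands on it and moves with it
- bottle_a: bystander: amber glass bottle, 42 mm across, 95 mm high, blue cap; origin at the centre of its underside
- bottle_b: bystander: larger amber glass bottle, 52 mm across, 115 mm high, blue cap; origin at the centre of its underside
- bottle_c: bystander: amber glass bottle, 42 mm across, 95 mm high, blue cap; origin at the centre of its underside
- jar: bystander: squat amber jar, 60 mm across, 60 mm high, white cap; origin at the centre of its underside
- cap: bystander: loose blue bottle cap, 32 mm across, 22 mm high; origin at the centre of its underside
- short_collar: bystander: black plastic ring like the sleeve but only 26 mm high, 28 mm across; origin at the centre of its underside
- wide_collar: bystander: black plastic ring, 44 mm across, 28 mm high; origin at the centre of its underside
Things that resemble listed ones, but are neither listed nor needed, are in the scene too. Leave any purple or turquoise look-alike of the sleeve alone.

How it is judged:
By the outcome, as a careful person would: the job done as asked, in the order asked, and still so for the second after the job is handed in, while the arm keeps its last pose, push and grip.
It also fails if it takes over 56 s, if anything falls off the work surface, if the arm or the gripper's body presses on something with over 40 N, if the wrist force passes 120 N, or if a joint passes its speed limit or range.

### The arm

A 6-joint arm with a two-finger parallel gripper is mounted at the origin on the work surface. World frame = base frame: x ahead of the robot, y to its left, z up, the work surface at z = 0. Lengths are in m, angles in rad, forces in N, time in s.
With the tool pointing down it reaches from about 0.25 to 0.775 m from the base axis. Payload 4 kg.
Tool frame: the origin (TCP) lies between the finger pads; the fingertips stand 25 mm ahead of it and the grasp point (between the pads) lies 6 mm ahead of it (robot.tip_reach is the z of the fingertips in the tool frame, in m); z points along the fingers, y is the line along which they close (so a half turn about z gives the same grasp; the last joint's range is limited). The gripper opens to 94 mm and grips with 3 to 60 N. Pads are 16 mm wide; open, the fingers measure 119 mm over their backs; the gripper's body (75 mm by 177 mm) begins 78 mm behind the grasp point.
Start: joints at [-1.447, 0.087, 1.371, -0, 1.684, -0.103], TCP at [0.124, -0.536, 0.231] pointing down, gripper open.
Joint ranges: [-3.1, 3.1], [-0.76, 2.03], [0.27, 2.55], [-1.08, 4.22], [0.17, 2.65], [-2.57, 2.57]. Speed limits (rad/s): [2.79, 2.79, 3.14, 3.14, 3.14, 3.14].

### API

Orientations are given as [roll, pitch, yaw] about the fixed x, y, z axes, in that order (R = Rz(yaw) Ry(pitch) Rx(roll)).
In Python, from bench import robot gives the robot as it stands. The module is installed in compiled form; this text tells all that it offers.
- The arm moves only by the shell command python3 -m handwheel 'ROWS'. ROWS is JSON, a list of rows, each a list of 3 entries, a list of its own where there are three numbers: the turn, a rotation vector about the world's x, y, z in units of 90 degrees (1.0 is 90 degrees), then the shift along the world's x, y, z in units of 0.05 m (1.0 is 0.05 m), then the closure, from 0 (fully open) to 1 (shut). A call has 1 to 5 rows; each row shifts and turns the commanded pose from where the row before left it; what a row does not reach is not made up. A row lasts 1/10 s, in which the tool goes at most 50 mm and 8.59 degrees, less where a joint would pass 70% of its speed; a pose out of reach is approached as far as the arm can. A call with a number of a shift or a turn outside -1 to 1 is refused whole. A call with a gripper value outside its range is refused whole. The fingers move at their own pace and stop on an object; the grip force is fixed at half the most. Time passes only in rows, so rows that do not move let the fingers close. It gives the time, the measured TCP pose, the force, the opening and the grip force at its end, in the units of the state.
- robot.get_obs(): the state, without advancing time (a new reading comes with each control period).
- robot.snapshot(name): name is "side" or "top"; returns (picture, depth): 384x512x3 uint8, red, green, blue; 384x512 float32, m along the optical axis (not along the pixel's ray), 0 where there is no reading.
- robot.calibration(name): a dict with "mtx" (3x3 intrinsics, pixels), "extrinsics" (4x4, takes a point from camera to world coordinates). Camera axes: x right, y down, z forward; pixel columns grow to the right and rows downward; lengths in m; the calibration is good to about 2 mm. A picture is of the moment at which its call begins. calibration takes no time and is no camera call.
- robot.close_job(): hands the job in; it is judged then, once.
Trained networks look in the newest picture that a camera, given by its name, has taken for a name from the list of things; names that differ only in an ending like _2 or _b are one class to them, and where a whole thing is asked for, a point or a joint stands for the part that bears it (a point fixed in the world has none). Each returns a list of dicts, best first, with "p" (0 to 1); they miss things now and then, are a little off and sometimes report something else, mostly with a low value. They report only what shows in the picture. A call takes as long as a camera call. They do not tell look-alikes from the thing itself.
- robot.boxes_of(query, camera): "bbox" ([left, top, right, bottom] in pixels, round what is visible of it).
The state is a dict: "time": time; "joint_positions": joint angles; "qvel": joint speeds; "joint_torque": joint torques, N m; "tool_pos": TCP position; "ee_rot": TCP orientation; "wrist_force": force on the tool from outside, world axes, zero at the start; "wrist_torque": the same for the moment, N m; "width": finger opening in m; "finger_force": force on a finger pad.
Only numpy, scipy, OpenCV 4.12 (cv2) and the standard library are available. Lean on these libraries where they do the work, as an engineer would, in place of code of your own. Each camera call takes 0.05 s, during which the arm holds its last target. There are 200 camera calls.

## Working session

There is one attempt and no reset: what is moved stays moved. The work goes in short steps, Python scripts to look and compute and a shell command to move; the robot and the scene stay as the last step left them, time stands still between calls to the robot, and variables do not carry over. Pictures are saved under pics/ and viewed, at most 10 in all, crops included, and the job is handed in when it is done.

```bash
mkdir -p pics; cat > h.py <<'E'
import numpy as np, cv2
from bench import robot
def w(cam,u,v,d):
    c=robot.calibration(cam);K=np.array(c["mtx"]);T=np.array(c["extrinsics"])
    p=np.linalg.inv(K)@np.array([u,v,1.0])*d
    return (T@np.append(p,1))[:3]
def cloud(cam,D):
    c=robot.calibration(cam);K=np.array(c["mtx"]);T=np.array(c["extrinsics"])
    v,u=np.mgrid[:D.shape[0],:D.shape[1]]
    P=np.stack([(u-K[0,2])/K[0,0]*D,(v-K[1,2])/K[1,1]*D,D],-1)
    return P@T[:3,:3].T+T[:3,3]
def proj(cam,p):
    c=robot.calibration(cam);K=np.array(c["mtx"]);T=np.linalg.inv(np.array(c["extrinsics"]))
    q=K@(T[:3,:3]@np.array(p)+T[:3,3]);return q[:2]/q[2]
E
python3 - <<'E'
from h import *
for cam in("side","top"):
    I,D=robot.snapshot(cam); cv2.imwrite(f"pics/{cam}0.png",cv2.resize(I[:,:,::-1],(800,600))); np.savez(f"{cam}0",I=I,D=D)
    P=cloud(cam,D)
    print(cam,np.array(robot.calibration(cam)["extrinsics"]).round(2).tolist(), D[D>0].min())
    for q in("sleeve","spigot_foot","pointer_tip","mark_top","cam_lever","stop_leg"):
        for b in robot.boxes_of(q,cam)[:4]:
            l,t,r,bb=b["bbox"];u,v=int((l+r)/2),int((t+bb)/2)
            print(q,round(b["p"],2),[round(x) for x in b["bbox"]],P[v,u].round(3) if 0<=u<512 and 0<=v<384 else "")
E
```

```text
side [[-0.98, -0.11, 0.19, 0.38], [-0.22, 0.51, -0.83, 0.65], [-0.01, -0.85, -0.52, 0.55], [0.0, 0.0, 0.0, 1.0]] 0.5218426
sleeve 0.63 [262, 142, 275, 169] [ 0.573 -0.332  0.046]
sleeve 0.62 [239, 141, 247, 174] [ 0.633 -0.308  0.047]
sleeve 0.53 [246, 131, 257, 160] [ 0.627 -0.372  0.051]
spigot_foot 0.71 [215, 228, 250, 260] [0.565 0.045 0.053]
spigot_foot 0.38 [278, 186, 292, 204] [ 0.509 -0.2    0.018]
pointer_tip 0.74 [163, 226, 255, 379] [0.57  0.176 0.034]
mark_top 0.75 [165, 272, 182, 306] [0.634 0.162 0.037]
mark_top 0.68 [338, 190, 363, 229] [ 0.36  -0.115  0.052]
cam_lever 0.58 [217, 229, 249, 258] [0.563 0.046 0.055]
stop_leg 0.92 [158, 228, 253, 379] [0.574 0.179 0.034]
stop_leg 0.26 [220, 231, 250, 260] [0.558 0.051 0.055]
top [[0.02, -0.99, 0.11, 0.46], [-1.0, -0.02, -0.0, -0.14], [0.0, -0.11, -0.99, 1.08], [0.0, 0.0, 0.0, 1.0]] 0.681004
sleeve 0.69 [320, 193, 342, 207] [ 0.574 -0.348  0.003]
sleeve 0.67 [316, 167, 330, 181] [ 0.632 -0.31   0.081]
sleeve 0.56 [340, 169, 355, 180] [ 0.631 -0.374  0.078]
spigot_foot 0.72 [173, 193, 181, 212] [0.552 0.061 0.05 ]
spigot_foot 0.49 [243, 268, 261, 292] [ 0.362 -0.137  0.058]
pointer_tip 0.63 [81, 173, 187, 215] [0.575 0.178 0.034]
mark_top 0.6 [140, 168, 148, 175] [0.635 0.154 0.028]
cam_lever 0.78 [170, 190, 180, 213] [0.555 0.063 0.051]
stop_leg 0.94 [85, 174, 186, 217] [0.569 0.172 0.034]
```

View pics/side0.png

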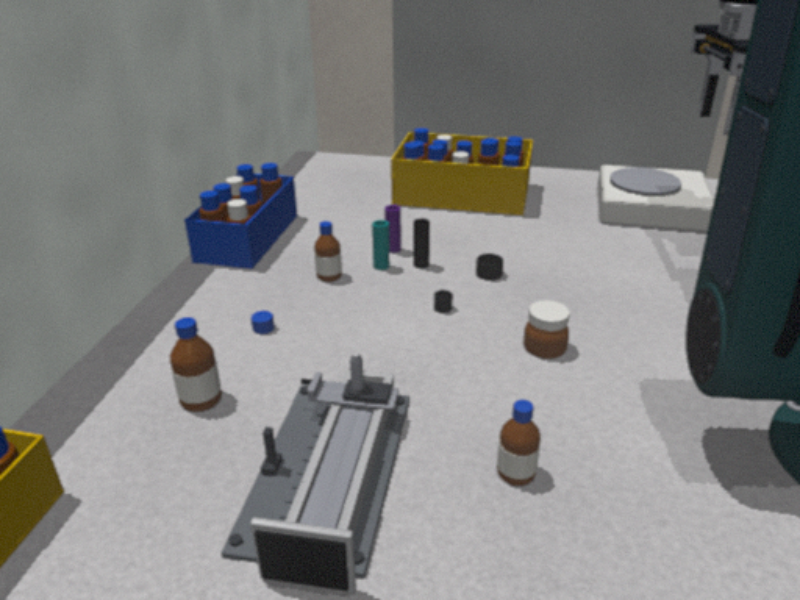

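View pics/top0.png

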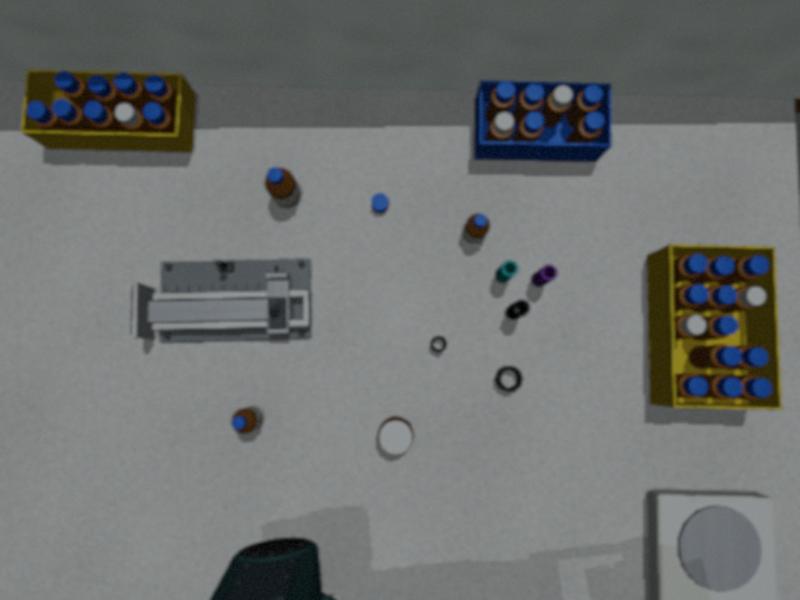

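Sleeve candidates in the side view (800-px scale): turquoise tube (381,245), purple tube (393,229), black tall tube (421,243), plus low black rings at (443,301) and (489,267). The black tall tube fits: it is the only one that is both long and black. In the top view it stands at about (517,310). The stop's draw-out is towards world +y, and the mark tab (270,450) is on the world +x side.

```bash
python3 - <<'E'
from h import *
s=np.load("side0.npz");t=np.load("top0.npz")
a=cv2.resize(s["I"][125:215,230:330,::-1],(400,360),interpolation=cv2.INTER_CUBIC)
b=cv2.resize(t["I"][150:250,270:370,::-1],(360,360),interpolation=cv2.INTER_CUBIC)
cv2.imwrite("pics/c1.png",np.hstack([a,b]))
a=cv2.resize(s["I"][220:320,140:270,::-1],(780,600),interpolation=cv2.INTER_CUBIC)
cv2.imwrite("pics/c2.png",a)
for n,z in(("side",s),("top",t)):
    P=cloud(n,z["D"]).reshape(-1,3)
    def pr(nm,c,r,z0,z1):
        m=(np.hypot(P[:,0]-c[0],P[:,1]-c[1])<r)&(P[:,2]>z0)&(P[:,2]<z1);q=P[m]
        if len(q)>2: print(n,nm,len(q),"min",q.min(0).round(3),"max",q.max(0).round(3),"mean",q.mean(0).round(4))
    for nm,c in(("black",(.575,-.338)),("teal",(.633,-.31)),("purp",(.628,-.374))):
        pr(nm,c,.028,.02,.07);pr(nm+"top",c,.028,.07,.095)
    pr("spig",(.555,.05),.035,.07,.11);pr("spigfull",(.555,.05),.03,.06,.11);pr("tab",(.635,.155),.03,.04,.09)
    pr("coll_w",(.505,-.33),.04,.012,.05)
    pr("short",(.53,-.22),.05,.012,.05)
# top-view rail edges: points at height band for the base plate orientation
P=cloud("top",t["D"]).reshape(-1,3)
m=(P[:,0]>.48)&(P[:,0]<.66)&(P[:,1]>-.02)&(P[:,1]<.3)&(P[:,2]>.045)&(P[:,2]<.056)
q=P[m][:,:2].astype(np.float32);print(cv2.minAreaRect(q))
m=(P[:,0]>.48)&(P[:,0]<.66)&(P[:,1]>-.02)&(P[:,1]<.3)&(P[:,2]>.007)
q=P[m][:,:2].astype(np.float32);print(cv2.minAreaRect(q))
o=robot.get_obs();print({k:np.round(v,3).tolist() for k,v in o.items()})
E
```

```text
side black 191 min [ 0.558 -0.343  0.02 ] max [ 0.584 -0.324  0.07 ] mean [ 0.5702 -0.3305  0.0452]
side blacktop 80 min [ 0.559 -0.354  0.07 ] max [ 0.585 -0.324  0.082] mean [ 0.5714 -0.3375  0.0765]
side teal 193 min [ 0.622 -0.324  0.02 ] max [ 0.648 -0.304  0.07 ] mean [ 0.6335 -0.3119  0.0451]
side tealtop 78 min [ 0.622 -0.334  0.07 ] max [ 0.649 -0.305  0.081] mean [ 0.635  -0.3183  0.0765]
side purp 133 min [ 0.617 -0.385  0.02 ] max [ 0.642 -0.368  0.07 ] mean [ 0.6258 -0.3751  0.0468]
side purptop 69 min [ 0.617 -0.4    0.07 ] max [ 0.644 -0.37   0.082] mean [ 0.6301 -0.3821  0.0768]
side spig 117 min [0.561 0.058 0.07 ] max [0.574 0.068 0.1  ] mean [0.5669 0.0636 0.0855]
side spigfull 153 min [0.561 0.058 0.06 ] max [0.575 0.068 0.1  ] mean [0.567  0.0638 0.0807]
side tab 85 min [0.634 0.152 0.04 ] max [0.641 0.165 0.063] mean [0.6368 0.1595 0.0532]
side coll_w 44 min [ 0.468 -0.345  0.013] max [ 0.48  -0.313  0.03 ] mean [ 0.4729 -0.3269  0.0233]
side short 113 min [ 0.501 -0.225  0.012] max [ 0.528 -0.197  0.028] mean [ 0.5135 -0.2085  0.0211]
top black 67 min [ 0.559 -
[... 916 characters left out ...]
-0.3295  0.0261]
top short 48 min [ 0.503 -0.223  0.016] max [ 0.527 -0.197  0.029] mean [ 0.5145 -0.2093  0.0243]
((0.5794482231140137, 0.16550731658935547), (0.12295172363519669, 0.24510458111763), 3.5176548957824707)
((0.5815436244010925, 0.15281108021736145), (0.13929302990436554, 0.28350576758384705), 2.5402963161468506)
{'time': 0.7, 'joint_positions': [-1.447, 0.087, 1.371, -0.0, 1.684, -0.103], 'qvel': [-0.001, -0.001, 0.0, -0.0, -0.002, 0.001], 'joint_torque': [0.001, -33.99, -30.252, 0.072, 0.024, 0.0], 'tool_pos': [0.124, -0.536, 0.231], 'ee_rot': [3.141, 0.0, 0.227], 'wrist_force': [0.143, 0.454, -0.312], 'wrist_torque': [0.016, 0.002, 0.007], 'finger_force': 0.0, 'width': 0.094}
```

View pics/c1.png

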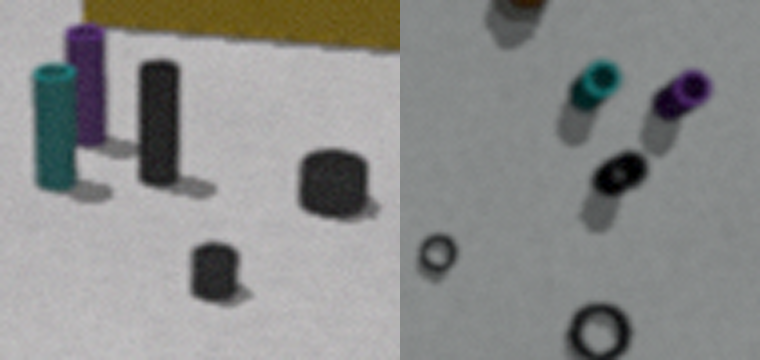

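View pics/c2.png

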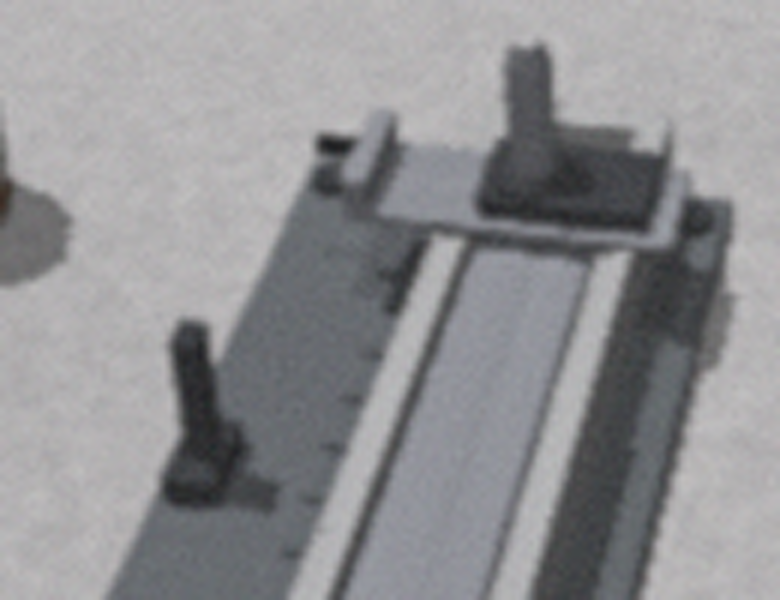

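The crops confirm it: the black tube at crop (160,125) is long with an open bore, and the rings at (215,272) and (333,183) are low. The second crop shows the spigot at (530,110), the pointer at (335,143) and the mark tab at (190,330). The sleeve is at about (0.572,-0.339) and the spigot at about (0.568,0.060). Moving now.

```bash
python3 -m handwheel '[[[0,0,-0.06],[0.88,0.38,0],0],[[0,0,-0.05],[0.88,0.38,0],0],[[0,0,0],[0.88,0.38,0],0],[[0,0,0],[0.88,0.38,0],0],[[0,0,0],[0.88,0.38,0],0]]'; python3 -m handwheel '[[[0,0,0],[0.88,0.38,0],0],[[0,0,0],[0.88,0.38,0],0],[[0,0,0],[0.88,0.38,0],0],[[0,0,0],[0.88,0.38,0],0],[[0,0,0],[0.8,0.36,0],0]]'
python3 - <<'E'
from h import *
t=np.load("top0.npz")
P=cloud("top",t["D"])
# orientation and rail: edges at plate / rail heights per y-slice
for z0,z1 in((.006,.5),(.03,.06)):
  L=[]
  for y in np.arange(.1,.24,.01):
    m=(abs(P[...,1]-y)<.005)&(P[...,2]>z0)&(P[...,2]<z1)&(P[...,0]>.47)&(P[...,0]<.62 if z0>.02 else P[...,0]<.7)
    L.append((y,P[...,0][m].min(),P[...,0][m].max()))
  L=np.array(L);print(np.polyfit(L[:,0],L[:,1],1).round(3),np.polyfit(L[:,0],L[:,2],1).round(3))
E
```

```text
time: 1.2
tool_pos: [0.3452, -0.44, 0.2307]
ee_rot: [3.141, -0.0, 0.054]
wrist_force: [-0.7, -0.6, 0.1]
width: 0.0942
finger_force: 0.0
time: 1.7
tool_pos: [0.5616, -0.3456, 0.2304]
ee_rot: [3.141, -0.0, 0.055]
wrist_force: [0.3, -1.1, -0.3]
width: 0.0938
finger_force: 0.0
[-0.045  0.519] [-0.     0.652]
[-0.048  0.54 ] [-0.04   0.597]
```

```bash
python3 -m handwheel '[[[0,0,0],[0.2,0.13,0],0.2],[[0,0,0],[0,0,-0.9],0.2],[[0,0,0],[0,0,-0.9],0.2],[[0,0,0],[0,0,-0.9],0.2],[[0,0,0],[0,0,-0.85],0.2]]'; python3 -m handwheel '[[[0,0,0],[0,0,0],0.2],[[0,0,0],[0,0,0],0.2]]'
```

```text
time: 2.2
tool_pos: [0.5687, -0.3406, 0.0512]
ee_rot: [3.141, 0.001, 0.054]
wrist_force: [0.1, 0.4, 0.4]
width: 0.0754
finger_force: 0.0
time: 2.4
tool_pos: [0.569, -0.3407, 0.053]
ee_rot: [-3.141, 0.001, 0.053]
wrist_force: [0.8, -0.3, 0.6]
width: 0.0751
finger_force: 0.0
```

```bash
python3 - <<'E'
from h import *
I,D=robot.snapshot("side");J,E=robot.snapshot("top")
a=cv2.resize(I[105:225,200:350,::-1],(400,320),interpolation=cv2.INTER_CUBIC);b=cv2.resize(J[120:240,260:410,::-1],(400,320),interpolation=cv2.INTER_CUBIC)
cv2.imwrite("pics/g1.png",np.hstack([a,b]))
E
```

```text
(no output)
```

View pics/g1.png

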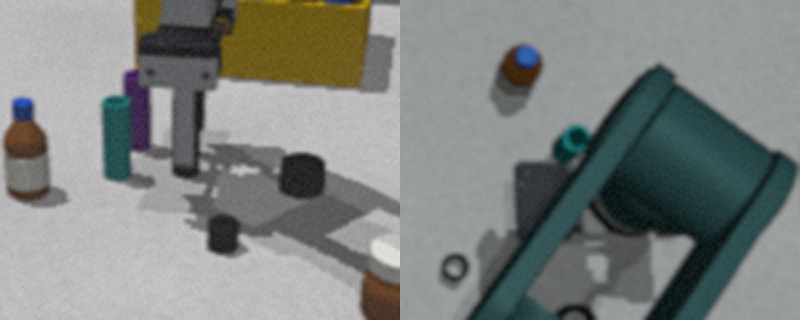

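The finger at (185,120) stands in front of the sleeve. The tool is 3 mm short in x, so I'll correct that and close.

```bash
python3 -m handwheel '[[[0,0,0],[0.06,0.03,-0.02],0.2],[[0,0,0],[0,0,0],0.6],[[0,0,0],[0,0,0],0.9],[[0,0,0],[0,0,0],1],[[0,0,0],[0,0,0],1]]'; python3 -m handwheel '[[[0,0,0],[0,0,0],1],[[0,0,0],[0,0,0],1],[[0,0,0],[0,0,0],1],[[0,0,0],[0,0,0],1]]'
```

```text
time: 3.0
tool_pos: [0.5727, -0.3389, 0.0522]
ee_rot: [3.141, -0.0, 0.054]
wrist_force: [-0.1, -0.2, 0.5]
width: 0.0464
finger_force: 0.0
time: 3.4
tool_pos: [0.5726, -0.339, 0.0519]
ee_rot: [3.141, 0.0, 0.054]
wrist_force: [-0.4, -0.5, -0.6]
width: 0.0272
finger_force: 30.0
```

```bash
python3 -m handwheel '[[[0,0,0],[0,0,0.5],1],[[0,0,0],[0,0,0.9],1],[[0,0,0],[0,0.3,0.9],1],[[0,0,0],[0,0.7,0.46],1],[[0,0,0],[0,0.9,0],1]]'; python3 -m handwheel '[[[0,0,0],[0,0.9,0],1],[[0,0,0],[0,0.9,0],1],[[0,0,0],[0,0.9,0],1],[[0,0,0],[0,0.9,0],1],[[0,0,0],[0,0.9,0],1]]'; python3 -m handwheel '[[[0,0,0],[-0.05,0.8,0],1],[[0,0,0],[-0.05,0.5,0],1],[[0,0,0],[0,0.26,0],1],[[0,0,0],[0,0,0],1],[[0,0,0],[0,0,0],1]]'
```

```text
time: 3.9
tool_pos: [0.5746, -0.2455, 0.1959]
ee_rot: [3.136, -0.009, 0.051]
wrist_force: [0.6, 0.6, -0.6]
width: 0.0272
finger_force: 30.0
time: 4.4
tool_pos: [0.5722, -0.0171, 0.1899]
ee_rot: [-3.141, 0.0, 0.054]
wrist_force: [0.2, 0.3, -0.9]
width: 0.0268
finger_force: 30.0
time: 4.9
tool_pos: [0.5678, 0.0582, 0.1899]
ee_rot: [3.141, 0.0, 0.054]
wrist_force: [-0.8, -0.0, 0.1]
width: 0.0268
finger_force: 30.0
```

```bash
cat > m.py <<'E'
from h import *
import sys
o=robot.get_obs();print(np.round(o["tool_pos"],4),np.round(o["ee_rot"],3))
tp=o["tool_pos"];zb=tp[2]-.052
for n in("side","top"):
    I,D=robot.snapshot(n);P=cloud(n,D).reshape(-1,3);np.savez(n+"1",I=I,D=D)
    C=I.reshape(-1,3)
    def pr(nm,c,r,z0,z1):
        m=(np.hypot(P[:,0]-c[0],P[:,1]-c[1])<r)&(P[:,2]>z0)&(P[:,2]<z1);q=P[m]
        if len(q)>2: print(n,nm,len(q),"min",q.min(0).round(4),"max",q.max(0).round(4),"mean",q.mean(0).round(4))
    pr("sleevelow",tp,.03,zb-.005,zb+.022)
    pr("spig",(.568,.0605),.03,.07,.105)
    if n=="side":
        u,v=proj(n,(tp[0],tp[1],.09)).astype(int)
        cv2.imwrite(sys.argv[1],cv2.resize(I[v-60:v+40,u-65:u+65,::-1],(780,600),interpolation=cv2.INTER_CUBIC))
E
python3 m.py pics/s1.png
```

```text
[0.5678 0.0582 0.1899] [3.141 0.    0.054]
side sleevelow 167 min [0.5532 0.0581 0.1386] max [0.5799 0.0738 0.1598] mean [0.564  0.0685 0.15  ]
side spig 117 min [0.5611 0.0565 0.0704] max [0.5741 0.0679 0.1002] mean [0.5668 0.0637 0.0857]
```

View pics/s1.png

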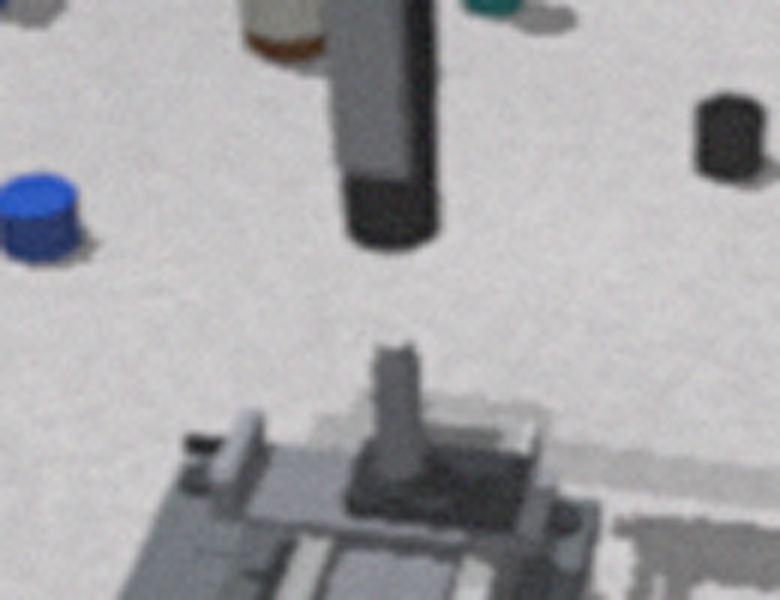

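The sleeve's lower end at (392,240) hangs almost straight over the spigot top at (397,350). The same-camera comparison gives about +1 mm in x and +0.6 mm in y. Correcting and lowering.

```bash
python3 -m handwheel '[[[0,0,0],[0.02,0.01,-0.3],1],[[0,0,0],[0,0,-0.3],1],[[0,0,0],[0,0,-0.2],1],[[0,0,0],[0,0,-0.1],1],[[0,0,0],[0,0,0],1]]'
```

```text
time: 5.5
tool_pos: [0.5678, 0.0594, 0.1432]
ee_rot: [-3.142, 0.003, 0.054]
wrist_force: [-0.5, 0.2, 0.4]
width: 0.0272
finger_force: 30.0
```

```bash
python3 -m handwheel '[[[0,0,0],[0,0,-0.15],1],[[0,0,0],[0,0,-0.15],1],[[0,0,0],[0,0,-0.15],1],[[0,0,0],[0,0,-0.15],1],[[0,0,0],[0,0,0],1]]'
```

```text
time: 6.0
tool_pos: [0.5677, 0.0596, 0.1132]
ee_rot: [-3.142, 0.003, 0.054]
wrist_force: [-0.2, 1.0, -0.6]
width: 0.0271
finger_force: 30.0
```

```bash
python3 -m handwheel '[[[0,0,0],[0,0,-0.06],1],[[0,0,0],[0,0,-0.05],1],[[0,0,0],[0,0,-0.03],1],[[0,0,0],[0,0,0],1]]';  python3 -m handwheel '[[[0,0,0],[0,0,-0.02],1],[[0,0,0],[0,0,0],1]]'
```

```text
time: 6.4
tool_pos: [0.5686, 0.0596, 0.1079]
ee_rot: [3.142, 0.0, 0.054]
wrist_force: [-0.1, 0.3, 0.0]
width: 0.0272
finger_force: 30.0
time: 6.6
tool_pos: [0.5687, 0.0595, 0.1071]
ee_rot: [3.141, -0.0, 0.054]
wrist_force: [-0.7, -0.1, 0.3]
width: 0.027
finger_force: 30.0
```

```bash
for i in 1; do python3 -m handwheel '[[[0,0,0],[0,0,-0.02],1],[[0,0,0],[0,0,0],1]]'; python3 -m handwheel '[[[0,0,0],[0,0,-0.02],1],[[0,0,0],[0,0,0],1]]'; done
```

```text
time: 6.8
tool_pos: [0.5686, 0.0596, 0.1059]
ee_rot: [3.141, 0.0, 0.054]
wrist_force: [-0.2, -0.2, 0.1]
width: 0.0269
finger_force: 30.0
time: 7.0
tool_pos: [0.5688, 0.0596, 0.1054]
ee_rot: [3.141, -0.001, 0.054]
wrist_force: [-0.6, -0.5, 0.9]
width: 0.0273
finger_force: 30.0
```

```bash
python3 -m handwheel '[[[0,0,0],[0,0,-0.03],1],[[0,0,0],[0,0,0],1]]'; python3 -m handwheel '[[[0,0,0],[0,0,-0.03],1],[[0,0,0],[0,0,0],1]]'
```

```text
time: 7.2
tool_pos: [0.5689, 0.0596, 0.1053]
ee_rot: [3.141, -0.001, 0.054]
wrist_force: [-2.8, -0.5, 6.1]
width: 0.0267
finger_force: 30.0
time: 7.4
tool_pos: [0.5694, 0.0596, 0.1053]
ee_rot: [3.141, -0.003, 0.054]
wrist_force: [-2.8, -0.5, 9.7]
width: 0.0271
finger_force: 30.0
```

Seated: the height stalls at 0.1053 while the force rises. Now measure the pointer start and the mark from the first pictures.

```bash
python3 - <<'E'
from h import *
s=np.load("side0.npz");t=np.load("top0.npz")
for n,z in(("side",s),("top",t)):
    P=cloud(n,z["D"]);g=z["I"].mean(2)
    m=(P[...,0]>.6)&(P[...,0]<.66)&(P[...,1]>.03)&(P[...,1]<.1)&(P[...,2]>.035)
    for v,u in zip(*np.where(m)): print(n,u,v,P[v,u].round(3),g[v,u].round(0)) if P[v,u,0]>.617 else 0
E
```

```text
side 202 238 [0.623 0.043 0.054] 165.0
side 203 238 [0.621 0.044 0.055] 157.0
side 204 238 [0.618 0.044 0.056] 157.0
side 201 239 [0.623 0.049 0.056] 164.0
side 202 239 [0.621 0.047 0.055] 155.0
side 203 239 [0.619 0.049 0.058] 151.0
side 204 239 [0.618 0.047 0.055] 144.0
side 201 240 [0.622 0.051 0.056] 159.0
side 202 240 [0.62  0.052 0.057] 152.0
side 203 240 [0.619 0.049 0.055] 148.0
side 204 240 [0.617 0.048 0.054] 134.0
side 200 241 [0.623 0.054 0.056] 171.0
side 201 241 [0.621 0.053 0.055] 153.0
side 202 241 [0.619 0.054 0.056] 150.0
side 203 241 [0.617 0.053 0.056] 145.0
side 193 242 [0.634 0.06  0.056] 117.0
side 194 242 [0.632 0.06  0.057] 111.0
side 200 242 [0.622 0.057 0.056] 152.0
side 201 242 [0.62  0.057 0.056] 150.0
side 202 242 [0.618 0.058 0.057] 150.0
side 203 242 [0.617 0.054 0.055] 138.0
side 192 243 [0.635 0.064 0.056] 134.0
side 193 243 [0.633 0.063 0.057] 74.0
side 194 243 [0.63  0.065 0.058] 48.0
side 195 243 [0.63  0.062 0.056] 56.0
side 196 243 [0.627 0.063 0.057] 64.0
side 197 243 [0.626 0.062 0.057] 68.0
side 198 243 [0.624 0.061 0.056] 80.0
side 199 243 [
[... 3062 characters left out ...]
2 0.048 0.055] 115.0
top 183 175 [0.623 0.046 0.051] 100.0
top 170 176 [0.619 0.079 0.054] 112.0
top 171 176 [0.619 0.076 0.053] 125.0
top 172 176 [0.619 0.073 0.056] 123.0
top 173 176 [0.619 0.07  0.057] 118.0
top 174 176 [0.619 0.068 0.056] 121.0
top 175 176 [0.62  0.066 0.052] 121.0
top 176 176 [0.619 0.063 0.057] 121.0
top 177 176 [0.619 0.06  0.055] 120.0
top 178 176 [0.619 0.057 0.057] 119.0
top 179 176 [0.62  0.056 0.053] 120.0
top 180 176 [0.62  0.053 0.054] 119.0
top 181 176 [0.62  0.05  0.055] 119.0
top 182 176 [0.62  0.047 0.055] 115.0
top 183 176 [0.62  0.045 0.053] 92.0
top 179 177 [0.618 0.056 0.05 ] 94.0
top 182 177 [0.617 0.047 0.055] 87.0
top 183 177 [0.618 0.046 0.048] 78.0
```

```bash
python3 -m handwheel '[[[0,0,0],[0,0.1,0],1],[[0,0,0],[-0.01,0.2,0],1],[[0,0,0],[-0.01,0.2,0],1],[[0,0,0],[-0.01,0.2,0],1],[[0,0,0],[-0.01,0.2,0],1]]'; python3 -m handwheel '[[[0,0,0],[-0.01,0.2,0],1],[[0,0,0],[-0.01,0.2,0],1],[[0,0,0],[-0.01,0.2,0],1],[[0,0,0],[-0.01,0.2,0],1],[[0,0,0],[-0.01,0.2,0],1]]';  python3 -m handwheel '[[[0,0,0],[0,0.1,0],1],[[0,0,0],[0,0,0],1],[[0,0,0],[0,0,0],1]]'
cat > p.py <<'E'
from h import *
import sys
o=robot.get_obs();print(np.round(o["tool_pos"],4),np.round(o["wrist_force"],1))
for n in("side","top"):
    I,D=robot.snapshot(n);P=cloud(n,D);g=I.mean(2)
    X,Y,Z=P[...,0],P[...,1],P[...,2]
    box=(Y>.12)&(Y<.20)&(g<100)
    for nm,m in(("pointer",box&(X>.6215)&(X<.6315)&(Z>.045)&(Z<.066)),("tab",box&(X>.6335)&(X<.65)&(Z>.048)&(Z<.07))):
        q=P[m]; print(n,nm,len(q),q.mean(0).round(4) if len(q) else"",np.percentile(q[:,1],[5,50,95]).round(4) if len(q) else "")
    if n=="side" and len(sys.argv)>1:
        u,v=proj(n,(.61,.155,.06)).astype(int);cv2.imwrite(sys.argv[1],cv2.resize(I[v-45:v+45,u-60:u+60,::-1],(800,600),interpolation=cv2.INTER_CUBIC))
E
python3 p.py pics/d1.png
```

```text
time: 7.9
tool_pos: [0.5679, 0.1024, 0.1053]
ee_rot: [3.136, -0.004, 0.053]
wrist_force: [-2.1, -6.0, 9.9]
width: 0.0268
finger_force: 30.0
time: 8.4
tool_pos: [0.5656, 0.1519, 0.1053]
ee_rot: [3.135, -0.004, 0.053]
wrist_force: [-2.6, -6.8, 10.3]
width: 0.0267
finger_force: 30.0
time: 8.7
tool_pos: [0.5653, 0.1578, 0.1053]
ee_rot: [3.137, -0.004, 0.054]
wrist_force: [-2.6, -4.4, 10.1]
width: 0.027
finger_force: 30.0
[0.5653 0.1578 0.1053] [-2.6 -4.4 10.1]
side pointer 19 [0.6259 0.1594 0.0546] [0.157  0.1595 0.1614]
side tab 48 [0.6361 0.1596 0.0565] [0.1541 0.1611 0.1631]
top pointer 8 [0.6262 0.1605 0.0544] [0.1595 0.1602 0.1619]
top tab 15 [0.6373 0.1586 0.0586] [0.1545 0.159  0.164 ]
```

View pics/d1.png

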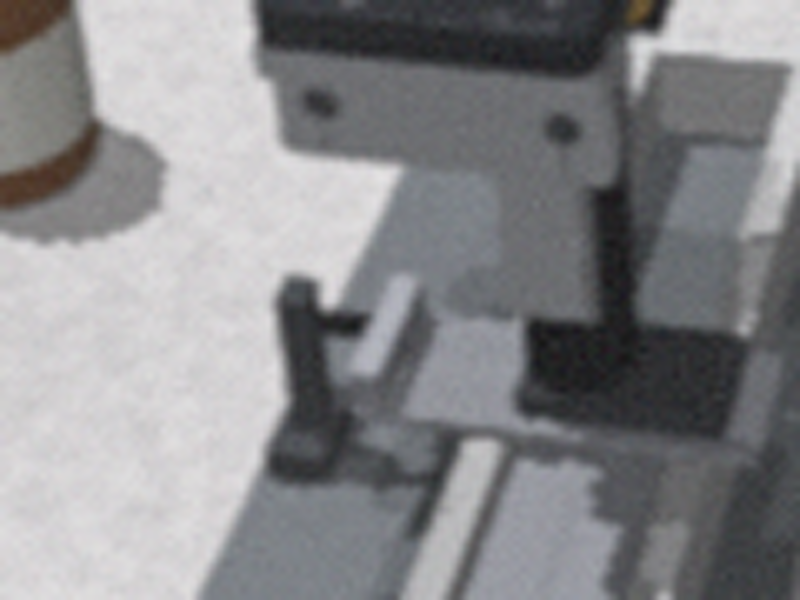

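The pointer at (345,322) lies just behind the tab's centre line at (300,290). The numbers put it about 1 mm past the mark. I'll back off 1 mm and slide the cam lever along its own x axis.

```bash
python3 -m handwheel '[[[0,0,0],[0,-0.02,0],1],[[0,0,0],[0.1,0.004,0],1],[[0,0,0],[0.1,0.004,0],1],[[0,0,0],[0.1,0.004,0],1],[[0,0,0],[0.1,0.005,0],1]]'; python3 -m handwheel '[[[0,0,0],[0.1,0.005,0],1],[[0,0,0],[0.1,0.005,0],1],[[0,0,0],[0.06,0.003,0],1],[[0,0,0],[0,0,0],1],[[0,0,0],[0,0,0],1]]'; python3 p.py
```

```text
time: 9.3
tool_pos: [0.5848, 0.1574, 0.1052]
ee_rot: [3.138, -0.002, 0.053]
wrist_force: [-3.1, -5.3, 10.6]
width: 0.0272
finger_force: 30.0
time: 9.8
tool_pos: [0.5972, 0.1579, 0.1052]
ee_rot: [3.137, -0.0, 0.053]
wrist_force: [-5.6, -5.9, 11.9]
width: 0.027
finger_force: 30.0
[0.5972 0.1579 0.1052] [-5.6 -5.9 11.9]
side pointer 23 [0.6264 0.1579 0.0548] [0.1551 0.1582 0.1597]
side tab 47 [0.6361 0.1595 0.0568] [0.154  0.1605 0.1631]
top pointer 5 [0.6272 0.1574 0.0536] [0.1567 0.1573 0.1585]
top tab 9 [0.6374 0.156  0.0586] [0.154  0.1558 0.1581]
```

```bash
python3 -m handwheel '[[[0,0,0],[0.05,0.008,0],1],[[0,0,0],[0.05,0.002,0],1],[[0,0,0],[0,0,0],1]]'; python3 -m handwheel '[[[0,0,0],[0.05,0.002,0],1],[[0,0,0],[0,0,0],1],[[0,0,0],[0,0,0],1]]'; python3 -m handwheel '[[[0,0,0],[0.04,0.002,0],1],[[0,0,0],[0,0,0],1],[[0,0,0],[0,0,0],1]]'
```

```text
time: 10.2
tool_pos: [0.5985, 0.158, 0.1052]
ee_rot: [3.137, 0.009, 0.053]
wrist_force: [-14.9, -7.8, 17.7]
width: 0.0268
finger_force: 30.0
time: 10.5
tool_pos: [0.599, 0.158, 0.1051]
ee_rot: [3.136, 0.013, 0.053]
wrist_force: [-19.1, -7.0, 19.9]
width: 0.0267
finger_force: 30.0
time: 10.8
tool_pos: [0.5995, 0.1581, 0.105]
ee_rot: [3.136, 0.017, 0.053]
wrist_force: [-22.5, -8.4, 21.5]
width: 0.0267
finger_force: 30.0
```

The force rises sharply with no more travel, so the lever is against a stop. Ease the push and check.

```bash
python3 -m handwheel '[[[0,0,0],[-0.08,0,0],1],[[0,0,0],[0,0,0],1],[[0,0,0],[0,0,0],1]]'; python3 p.py pics/d2.png
```

```text
time: 11.1
tool_pos: [0.5989, 0.1581, 0.1051]
ee_rot: [3.136, 0.008, 0.053]
wrist_force: [-14.4, -8.1, 16.5]
width: 0.027
finger_force: 30.0
[0.5989 0.1581 0.1051] [-14.4  -8.1  16.5]
side pointer 22 [0.6262 0.1578 0.0546] [0.1551 0.1582 0.1597]
side tab 48 [0.6361 0.1591 0.0566] [0.1531 0.1605 0.1625]
top pointer 4 [0.6266 0.1573 0.0521] [0.1568 0.1573 0.1578]
top tab 11 [0.6381 0.156  0.0596] [0.1534 0.1556 0.1585]
```

View pics/d2.png

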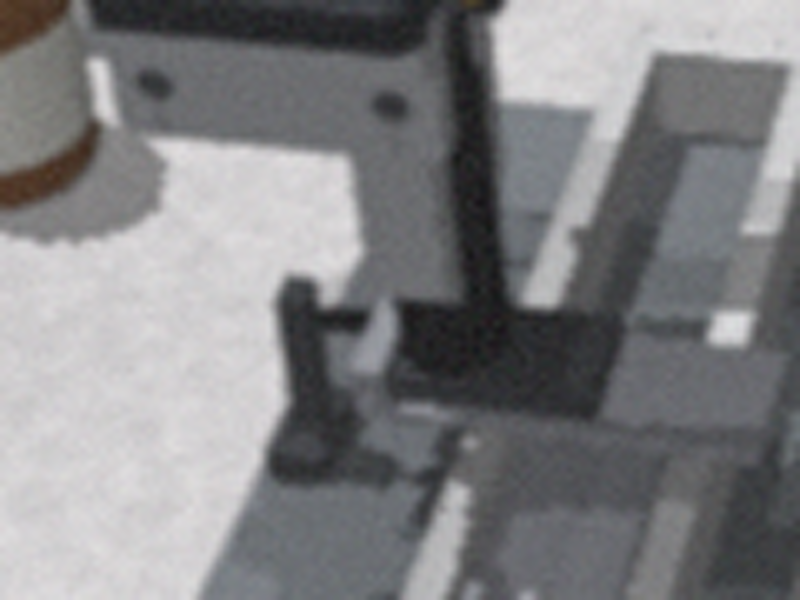

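The lever plate's edge meets the lug at (385,350), the sleeve is down on the plate, and the pointer at (335,318) is beside the tab. It is about half a millimetre short, so one small nudge, a check, and then hand in.

```bash
python3 -m handwheel '[[[0,0,0],[0,0.014,0],1],[[0,0,0],[0,0,0],1],[[0,0,0],[0,0,0],1],[[0,0,0],[0,0,0],1],[[0,0,0],[0,0,0],1]]'; python3 p.py
```

```text
time: 11.7
tool_pos: [0.5989, 0.1588, 0.1052]
ee_rot: [3.136, 0.008, 0.053]
wrist_force: [-15.0, -7.5, 16.8]
width: 0.0267
finger_force: 30.0
[0.5989 0.1588 0.1052] [-15.   -7.5  16.8]
side pointer 21 [0.6266 0.1584 0.0549] [0.1557 0.1585 0.1604]
side tab 45 [0.6361 0.1596 0.0572] [0.1541 0.1612 0.1628]
top pointer 6 [0.6274 0.1588 0.0529] [0.158  0.159  0.1595]
top tab 15 [0.6384 0.1576 0.0586] [0.1544 0.1582 0.1606]
```

```bash
python3 -c "
from bench import robot;print(robot.close_job())"
```

```text
the job is handed in; nothing more can be done
None
```

I handed the job in at about 12 s: the sleeve is fully down on the spigot and still gripped, the pointer is within about 1 mm of the mark by camera, and the cam lever is closed against its lug; nothing else was touched as far as I could see, though I did no final check of the bystanders.

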